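Lid on and clamp down on the metronome case

TASK

Close up the loaded metronome case. Take the mahogany lid out of the aluminium stand, lay it flat on the cork mat with its handle up and let go of it, then take it again by the handle and set it fully home on the case; finally swing the clamp over until its pad lies on the lid, and leave the other things on the bench where they are.

Things in the scene. Friction and masses are not known exactly. Their poses are not given: they have to be found in the camera images.
- lid: Mahogany lid: plate 86 (x) x 116 (y) x 8 mm; on top mid handle rib 12 (x) x 60 (y) x 22 high; under it 2 battens 62 (x) x 8 x 8 deep at y +-42. Origin: underside centre at the batten feet; z out of the handle side (battens z 0-8 mm, plate 8-16, rib 16-38). Starts on a long edge in the rack: x axis down, handle facing away from the robot, top edge 94 mm above the bench. About 0.1 kg.
- rack: Aluminium stand, fixed: base 70 (x) x 130 (y) x 8 mm, four uprights 10 x 12 mm, tops 38 mm above the bench, at y = +-24 mm, forming a slot 10 mm wide along y at x = 0 in which the lid's plate stands (foot at 8 mm height); it lifts straight up. Origin: centre of the underside.
- mat: Cork mat fixed on the bench, 160 (x) x 170 (y) x 3 mm. Origin: centre of the underside.
- case: Fixed open mahogany case, loaded, on a black base plate. 80 (x) x 110 (y) mm, opening 68 x 98, rim 58 mm above the bench, contents below 36 mm. Origin: on the bench under the opening's centre. Lid on: battens inside the opening (3 mm play), plate on the rim, lid origin 50 mm above this one, y axes parallel (either way). Base plate 110 x 180 x 8, to y = -110; clamp post at y -72 to -92, 82 high.
- clamp (a joint): Steel clamp at the case's -y end. Angle in rad: 0 when its rubber pad just lies on a seated lid's plate, 1.45 to 1.8 at the start (open: foot upright, handle leaning away from the case). Stiff hinge, stays where left (about 2 N at the bar). The foot reaches 44 mm from the hinge, pad at 40 mm.
- clamp_bar (a point): Grip point on the clamp's handle bar, moves with it: round bar 12 mm thick, 80 mm from the hinge axis, parallel to the case's x, running 55 mm from the clamp's arm towards -x; the point is 34 mm from the arm. When closed it is 51 mm inward (case +y) of and 61 mm above the hinge axis.
- clamp_hinge (a point): Point on the clamp's hinge axis (parallel to the case's x axis), 82 mm from the case centre on -y, 72 mm above the bench.
- weight: Bystander: small brass tapered pendulum weight, 32 mm wide, 28 mm tall. Origin: centre of its underside.
- oiler: Bystander: small amber oil bottle, 32 mm wide, 60 mm tall. Origin: centre of its underside.
- screwjar: Bystander: clear jar with metal cap, 48 mm wide, 45 mm tall. Origin: centre of its underside.
- driver: Bystander: screwdriver lying down, 160 mm long. Origin: centre of its underside.
- spool: Bystander: dark steel disc, 40 mm wide, 22 mm tall. Origin: centre of its underside.
- panel: Bystander: small plain dark wooden panel without handle, 60 x 90 x 8 mm, lying flat. Origin: centre of its underside.
- collar: Bystander: brass ring, 44 mm wide, 12 mm tall. Origin: centre of its underside.
Things that resemble listed ones, but are neither listed nor needed, are in the scene too. Of the things that look like the lid, the largest one is meant. What is shaped like the case but yellow is not meant.

How it is judged:
By the outcome, as a careful person would: the job done as asked, in the order asked, and still so for the second after the job is handed in, with the robot touching nothing.
It also fails if it takes over 72 s, if anything falls off the work surface, if the arm or the gripper's body presses on something with over 40 N, if the wrist force passes 120 N, or if a joint passes its speed limit or range.

ROBOT

A 6-joint arm with a two-finger parallel gripper is mounted at the origin on the work surface. World frame = base frame: x ahead of the robot, y to its left, z up, the work surface at z = 0. Lengths are in m, angles in rad, forces in N, time in s.
With the tool pointing down it reaches from about 0.425 to 0.95 m from the base axis. Payload 3.5 kg.
Tool frame: the origin (TCP) lies at the very end of the fingers, on their centre line; the grasp point (between the pads) lies 19 mm behind it (ctrl.pinch_z is the distance from the TCP to the grasp point, in m); z points along the fingers, y is the line along which they close (so a half turn about z gives the same grasp; the last joint's range is limited). The gripper opens to 85 mm and grips with 20 to 120 N. Pads are 22 mm wide; open, the fingers measure 114 mm over their backs; the gripper's body (76 mm by 85 mm) begins 54 mm behind the grasp point. The pads swing forward as they close: fully open they stand 13 mm farther back than shut.
Start: joints at [-1.389, 0.286, 1.577, -0, 1.279, -0.15], TCP at [0.22, -0.638, 0.231] pointing down, gripper open.
Joint ranges: [-2.77, 2.77], [-0.9, 2.22], [0.21, 2.48], [-1.53, 4.67], [0.24, 2.81], [-2.84, 2.84]. Speed limits (rad/s): [2.79, 2.79, 3.14, 3.14, 3.14, 3.14].

INTERFACE

Orientations are given as a unit quaternion [x, y, z, w].
In Python, from plant import ctrl gives the robot as it stands. The module is installed in compiled form; this text tells all that it offers.
- The arm moves only by the shell command python3 -m crank 'ROWS' [OPENING] [FORCE]. ROWS is JSON, a list of rows, each a list of 6 numbers: the shift along the tool's x, y, z in cm, then the turn, a rotation vector about the tool's x, y, z in rad. In form: [[tx, ty, tz, rx, ry, rz], ...]. A call has 1 to 10 rows; each row is the pose to reach, as a shift and turn from the pose commanded when the call began, along the tool's axes at that moment; what a row does not reach only later rows make up. A row lasts 1/10 s, in which the tool goes at most 50 mm and 8.59 degrees, less where a joint would pass 70% of its speed; a pose out of reach is approached as far as the arm can. A call with a gripper value outside its range is refused whole. OPENING is the opening, from 0 (shut) to 1 (fully open), set as the call begins (- or left out, the last holds). The fingers move at their own pace and stop on an object; FORCE is the grip in N (left out, the last holds). Time passes only in rows, so rows that repeat a pose let the fingers close. It gives the time, the measured TCP pose, the force, the opening and the grip force at its end, in the units of the state.
- ctrl.get_state(): the state, without advancing time (a new reading comes with each control period).
- ctrl.read_camera(name): name is "scene" or "top" or "wrist"; returns (picture, depth): 384x512x3 uint8, blue, green, red; 384x512 float32, m along the optical axis (not along the pixel's ray), 0 where there is no reading.
- ctrl.camera_info(name): a dict with "K" (3x3 intrinsics, pixels), "origin" and "orientation" of the camera in the world. Camera axes: x right, y down, z forward; pixel columns grow to the right and rows downward; lengths in m; the calibration is good to about 2 mm. A picture is of the moment at which its call begins: read the wrist's pose just before it. camera_info takes no time and is no camera call; for the wrist camera it gives the pose at the moment of the call.
- ctrl.sign_off(): hands the job in; it is judged then, once.
The state is a dict: "time": time; "qpos": joint angles; "dq": joint speeds; "joint_efforts": joint torques, N m; "eef_pos": TCP position; "tcp_rot": TCP orientation; "contact_force": force on the tool from outside, world axes, zero at the start; "wrist_torque": the same for the moment, N m; "opening": opening from 0.0 (shut) to 1.0 (fully open); "finger_force": force on a finger pad.
Only numpy, scipy, OpenCV 4.12 (cv2) and the standard library are available. Lean on these libraries where they do the work, as an engineer would, in place of code of your own. Each camera call takes 0.05 s, during which the arm holds its last target. There are 200 camera calls.

## Working session

There is one attempt and no reset: what is moved stays moved. The work goes in short steps, Python scripts to look and compute and a shell command to move; the robot and the scene stay as the last step left them, time stands still between calls to the robot, and variables do not carry over. Pictures are saved under pics/ and viewed, at most 10 in all, crops included, and the job is handed in when it is done.

```bash
mkdir -p pics; cat > h.py <<'E'
import numpy as np, cv2, json
from scipy.spatial.transform import Rotation as R
from plant import ctrl
def cam(name):
    i=ctrl.camera_info(name); im,d=ctrl.read_camera(name)
    return im,d,i
def cloud(d,i):
    K=np.array(i["K"]); v,u=np.indices(d.shape)
    p=np.stack([(u-K[0,2])/K[0,0]*d,(v-K[1,2])/K[1,1]*d,d],-1)
    w=p@rot(i["orientation"]).T+np.array(i["origin"])
    w[d==0]=np.nan
    return w
def rot(o):
    o=np.array(o); return o if o.shape==(3,3) else R.from_quat(o).as_matrix()
def delta(pos,Rm):
    s=ctrl.get_state(); R0=rot(s["tcp_rot"])
    t=R0.T@(np.array(pos)-np.array(s["eef_pos"]))*100
    return np.round(t,2), np.round(R.from_matrix(R0.T@Rm).as_rotvec(),4)
E
python3 - <<'E'
from h import *
for n in ("top","scene"):
    im,d,i=cam(n); w=cloud(d,i); np.savez(f"{n}.npz",im=im,d=d,w=w)
    cv2.imwrite(f"pics/{n}0.png",cv2.resize(im,(800,600),interpolation=cv2.INTER_CUBIC)); print(n,i)
print(ctrl.get_state(), ctrl.pinch_z)
E
```

```text
top {'K': array([[387.85865697,   0.        , 256.16491542],
       [  0.        , 387.85865697, 189.01145226],
       [  0.        ,   0.        ,   1.        ]]), 'origin': array([0.41869466, 0.04182212, 1.25861464]), 'orientation': array([-0.7027092 ,  0.71075492, -0.02126912,  0.02397601])}
scene {'K': array([[350.15659158,   0.        , 257.63240559],
       [  0.        , 350.15659158, 182.41479608],
       [  0.        ,   0.        ,   1.        ]]), 'origin': array([ 1.0939076 , -0.22960944,  0.85131596]), 'orientation': array([ 0.77927079,  0.52283917, -0.18418672, -0.29232088])}
{'time': 0.1, 'qpos': array([-1.38899957e+00,  2.87115014e-01,  1.57806172e+00,  1.56177473e-05,
        1.27860156e+00, -1.50021571e-01]), 'dq': array([-0.00071242, -0.00339288, -0.00481603, -0.00137274,  0.00118222,
       -0.00070107]), 'joint_efforts': array([ 7.14792550e-04, -4.07296443e+01, -2.93695968e+01, -1.02808899e-04,
        3.44017666e-03,  7.92074758e-06]), 'eef_pos': array([ 0.21979668, -0.63757027,  0.23004335]), 'tcp_rot': array([ 9.86268399e-01,  1.65146755e-01, -9.88713201e-06, -1.09280472e-03]), 'contact_force': array([0.59528287, 0.11489334, 0.41212944]), 'wrist_torque': array([-0.01172493,  0.00047337,  0.00116102]), 'finger_force': 0.0, 'opening': 1.0043089073545621} 0.0187
```

View pics/top0.png

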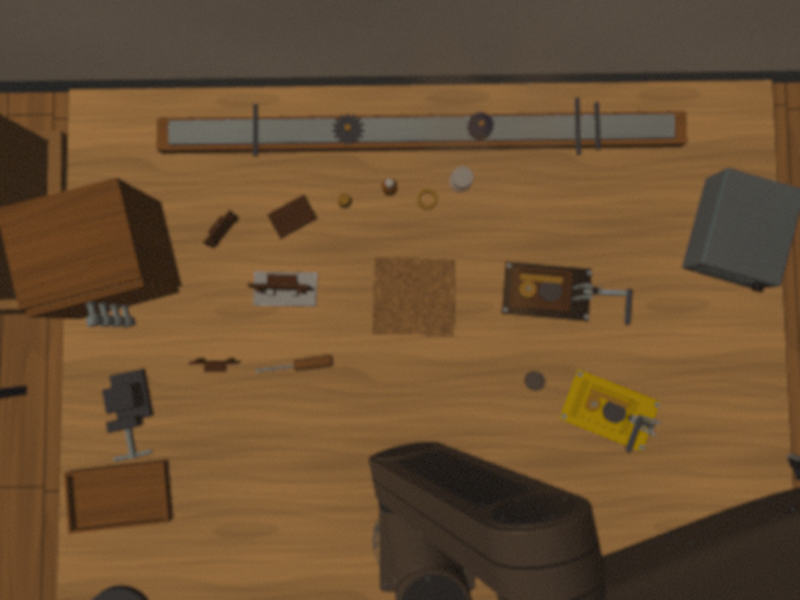

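View pics/scene0.png

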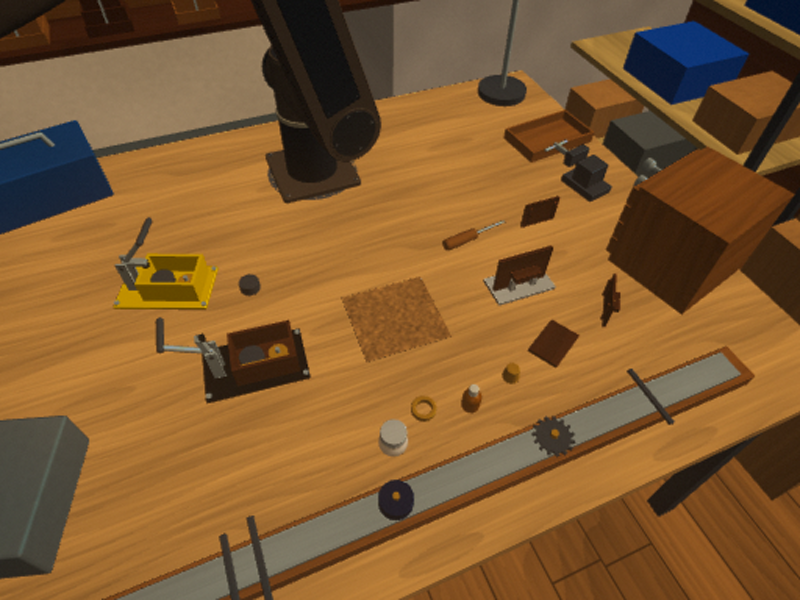

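The top view shows the lid in the rack at about (284,285), the mat at (414,296), the case at (545,290) with its clamp at (600,292), and the yellow decoy at (610,408). The scene view confirms that the lid's handle faces away from the robot and the clamp is open. Next I'll get numbers from the clouds.

```bash
python3 - <<'E'
from h import *
z=np.load("top.npz"); im,w=z["im"],z["w"]; s=512/800
def reg(u0,v0,u1,v1,lo,hi,f=None,nm="",ww=w,imm=im):
    sl=np.s_[int(v0*s):int(v1*s),int(u0*s):int(u1*s)]
    p=ww[sl].reshape(-1,3); c=imm[sl].reshape(-1,3).astype(int)
    m=(p[:,2]>lo)&(p[:,2]<hi)
    if f is not None: m&=f(c)
    q=p[m]
    (cx,cy),(a,b),t=cv2.minAreaRect((q[:,:2]*1000).astype(np.float32))
    print(nm,len(q),"rect c",round(cx,1),round(cy,1),"size",round(a,1),round(b,1),"ang",round(t,2),"zmed",np.round(np.median(q[:,2])*1000,1),"mean",np.round(q.mean(0)*1000,1))
    return q
print("bench",np.nanmedian(w[int(345*s):int(355*s),int(480*s):int(520*s),2]))
reg(240,255,330,320,.075,.12,nm="lid top")
reg(240,255,330,320,.04,.07,nm="rib")
reg(240,255,330,320,.003,.02,f=lambda c:c.min(1)>90,nm="rackbase")
sl=np.s_[int(250*s):int(345*s),int(360*s):int(470*s)]
print("mat col",im[int(296*s),int(414*s)],"bench col",im[int(350*s),int(490*s)])
hsv=cv2.cvtColor(im,cv2.COLOR_BGR2HSV)
print(hsv[int(296*s),int(414*s)],hsv[int(350*s),int(490*s)])
reg(365,250,465,345,.0015,.02,nm="mat z")
reg(495,250,585,330,.05,.068,nm="rim")
reg(495,250,600,330,.002,.02,f=lambda c:c.max(1)<60,nm="caseplate")
reg(565,250,650,340,.07,.2,nm="clamp")
q=reg(615,280,640,335,.07,.25,nm="bar")
z2=np.load("scene.npz"); 
P=z2["w"].reshape(-1,3); P=P[np.isfinite(P).all(1)]
def box(x0,x1,y0,y1,lo,hi,nm):
    m=(P[:,0]>x0)&(P[:,0]<x1)&(P[:,1]>y0)&(P[:,1]<y1)&(P[:,2]>lo)&(P[:,2]<hi); q=P[m]
    (cx,cy),(a,b),t=cv2.minAreaRect((q[:,:2]*1000).astype(np.float32))
    print("S",nm,len(q),"c",round(cx,1),round(cy,1),"size",round(a,1),round(b,1),round(t,2),"z",np.round(np.median(q[:,2])*1000,1),np.round(q.max(0)*1000,1)); return q
box(.35,.55,.2,.4,.082,.12,"lid top"); box(.35,.55,.2,.4,.046,.06,"rib")
box(.35,.55,-.35,-.15,.052,.064,"rim"); box(.35,.55,-.5,-.32,.07,.25,"clamp")
print("bench",np.median(P[(abs(P[:,0]-.3)<.03)&(abs(P[:,1]+.1)<.04),2]))
E
```

```text
bench -0.0009516310173067755
lid top 128 rect c 510.4 282.3 size 113.5 14.7 ang 89.15 zmed 91.8 mean [513.6 280.3  90.5]
rib 166 rect c 521.9 281.2 size 113.7 37.4 ang 87.56 zmed 55.3 mean [525.3 278.9  55.4]
rackbase 360 rect c 515.0 285.7 size 127.0 68.4 ang 87.53 zmed 7.3 mean [509.  283.1   7.2]
mat col [ 42  77 112] bench col [ 57 100 140]
[ 15 159 112] [ 16 151 140]
mat z 1480 rect c 497.8 19.0 size 205.2 191.9 ang 89.36 zmed 3.1 mean [497.4  18.7   3.4]
rim 265 rect c 504.8 -248.4 size 133.4 79.9 ang 84.35 zmed 56.5 mean [ 505.  -239.6   56.3]
caseplate 328 rect c 502.6 -277.8 size 124.7 101.5 ang 85.43 zmed 7.0 mean [ 491.  -303.6    7.4]
clamp 238 rect c 472.0 -348.7 size 88.3 68.4 ang 79.52 zmed 110.1 mean [ 483.3 -356.4  103. ]
bar 127 rect c 465.2 -376.2 size 28.8 67.9 ang 89.15 zmed 113.7 mean [ 471.8 -381.   112.5]
S lid top 143 c 517.7 284.5 size 116.4 10.7 87.65 z 90.4 [523.7 342.6  95. ]
S rib 228 c 465.5 337.4 size 86.8 233.6 43.85 z 54.2 [544.4 399.5  60. ]
S rim 339 c 505.9 -254.1 size 146.5 83.5 85.51 z 55.9 [ 549.7 -178.9   63.5]
S clamp 283 c 475.0 -352.3 size 76.0 68.4 79.75 z 108.3 [ 514.4 -320.4  118.6]
bench -0.002041314160129759
```

```bash
python3 -m crank '[[37,-33.6,-5,0,0,-1.35],[37,-33.6,-5,0,0,-1.35],[37,-33.6,-5,0,0,-1.35],[37,-33.6,-5,0,0,-1.35],[37,-33.6,-5,0,0,-1.35],[37,-33.6,-5,0,0,-1.35],[37,-33.6,-5,0,0,-1.35],[37,-33.6,-5,0,0,-1.35],[37,-33.6,-5,0,0,-1.35],[37,-33.6,-5,0,0,-1.35]]' 1 40
python3 - <<'E'
from h import *
s=ctrl.get_state(); print(s["qpos"],s["eef_pos"])
im,d,i=cam("wrist"); w=cloud(d,i); np.savez("wr1.npz",im=im,d=d,w=w)
cv2.imwrite("pics/wr1.png",im); print(i)
# aim: camera-friendly point above rack
ang=np.deg2rad(-2.5); h=np.array([np.cos(ang),np.sin(ang),0]); x=-h; z=np.array([0,0,-1.]); y=np.cross(z,x)
print(delta([.525,.283,.25],np.c_[x,y,z]))
E
```

```text
time: 1.1
eef_pos: [0.4595, -0.1999, 0.2809]
tcp_rot: [0.666, 0.746, -0.0, -0.0]
contact_force: [0.5, -0.7, 0.0]
opening: 0.998
finger_force: 0.0
[-6.13067452e-01 -1.41242261e-01  1.93853792e+00  2.01126982e-05
  1.34454382e+00 -7.26391882e-01] [ 0.45949984 -0.19988297  0.28094974]
{'K': array([[304.61790078,   0.        , 260.84746527],
       [  0.        , 304.61790078, 191.11202121],
       [  0.        ,   0.        ,   1.        ]]), 'origin': array([ 0.45123993, -0.1307037 ,  0.42349869]), 'orientation': array([0.98900227, 0.05590471, 0.00773196, 0.13670913])}
(array([46.62, 11.77,  3.45]), array([ 6.50e-03, -5.00e-04, -1.41e+00]))
```

View pics/wr1.png

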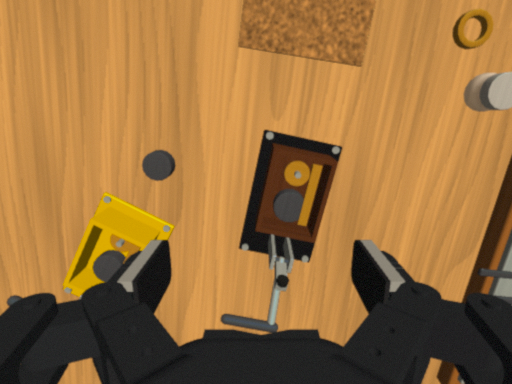

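The wrist view shows the case at about (295,195), the clamp running from (280,245) to its bar at (250,322), and the mat edge at the top. I'll go on to a point above the rack.

```bash
python3 -m crank '[[46.6,11.8,3.4,0,0,-1.41],[46.6,11.8,3.4,0,0,-1.41],[46.6,11.8,3.4,0,0,-1.41],[46.6,11.8,3.4,0,0,-1.41],[46.6,11.8,3.4,0,0,-1.41],[46.6,11.8,3.4,0,0,-1.41],[46.6,11.8,3.4,0,0,-1.41],[46.6,11.8,3.4,0,0,-1.41],[46.6,11.8,3.4,0,0,-1.41],[46.6,11.8,3.4,0,0,-1.41]]'
python3 - <<'E'
from h import *
s=ctrl.get_state(); print(s["qpos"],s["eef_pos"])
im,d,i=cam("wrist"); w=cloud(d,i); np.savez("wr2.npz",im=im,d=d,w=w)
cv2.imwrite("pics/wr2.png",im)
P=w.reshape(-1,3)
def box(lo,hi,x0=.44,x1=.6,y0=.19,y1=.37):
    q=P[(P[:,2]>lo)&(P[:,2]<hi)&(P[:,0]>x0)&(P[:,0]<x1)&(P[:,1]>y0)&(P[:,1]<y1)]
    (cx,cy),(a,b),t=cv2.minAreaRect((q[:,:2]*1000).astype(np.float32))
    print(len(q),"c",round(cx,1),round(cy,1),"size",round(a,1),round(b,1),round(t,2),"z",np.round(np.median(q[:,2])*1000,1),"min/max",np.round(q.min(0)*1000),np.round(q.max(0)*1000),"mean",np.round(q.mean(0)*1000))
box(.085,.1);box(.045,.065,x0=.52);box(.003,.012)
print("bench",np.nanmedian(P[(abs(P[:,0]-.42)<.02)&(abs(P[:,1]-.2)<.03),2]))
E
```

```text
time: 2.15
eef_pos: [0.5243, 0.2771, 0.2461]
tcp_rot: [0.022, 1.0, 0.0, -0.001]
contact_force: [1.1, -1.3, -0.2]
opening: 1.003
finger_force: 0.0
[ 3.14948533e-01  9.66143205e-02  1.76863245e+00  5.29416208e-04
  1.27753354e+00 -1.21237434e+00] [0.52428371 0.27706038 0.24607334]
1082 c 516.0 284.6 size 115.6 8.6 87.93 z 93.8 min/max [510. 227.  85.] [521. 342.  96.] mean [515. 284.  93.]
651 c 535.3 283.7 size 59.7 14.5 88.78 z 57.0 min/max [527. 254.  55.] [543. 314.  59.] mean [535. 284.  57.]
2917 c 516.2 286.6 size 130.3 70.3 87.97 z 8.0 min/max [479. 221.   3.] [553. 353.  12.] mean [503. 288.   8.]
bench -1.509245708408713e-06
```

View pics/wr2.png

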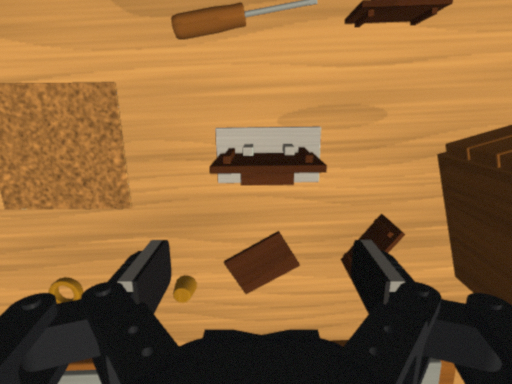

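The wrist view shows the lid top edge at (268,160) with the rib (handle) on the far side at (268,175), and the rack is clear around it. I'll grasp the rib by its ends from above, so that tilting the tool brings the handle up.

```bash
python3 - <<'E'
from h import *
ang=np.deg2rad(-2.05); h=np.array([np.cos(ang),np.sin(ang),0]); x=-h; z=np.array([0,0,-1.]); y=np.cross(z,x)
for Z in (.13,.038): print(delta([.535,.284,Z],np.c_[x,y,z]))
E
```

```text
(array([-1.08,  0.41, 11.56]), array([ 0.0029, -0.0016, -0.0055]))
(array([-1.09,  0.38, 20.76]), array([ 0.0029, -0.0016, -0.0055]))
```

```bash
python3 -m crank '[[-1,0.1,4,0,0,-0.006],[-1,0.1,8,0,0,-0.006],[-1,0.1,12,0,0,-0.006],[-1,0.1,12,0,0,-0.006],[-1,0.1,12,0,0,-0.006]]'
python3 - <<'E'
from h import *
ang=np.deg2rad(-2.05); h=np.array([np.cos(ang),np.sin(ang),0]); x=-h; z=np.array([0,0,-1.]); y=np.cross(z,x)
print(delta([.535,.284,.038],np.c_[x,y,z]),ctrl.get_state()["eef_pos"])
E
```

```text
time: 2.7
eef_pos: [0.5346, 0.2744, 0.1267]
tcp_rot: [0.022, 1.0, -0.0, -0.001]
contact_force: [0.5, -0.7, 0.8]
opening: 1.002
finger_force: 0.0
(array([-0.02,  0.97,  8.87]), array([-0.0007, -0.0018, -0.0083])) [0.53456738 0.27436937 0.12674503]
```

```bash
python3 -m crank '[[0,1,0,0,0,-0.008],[0,1,1,0,0,-0.008],[0,1,3,0,0,-0.008],[0,1,5,0,0,-0.008],[0,1,7,0,0,-0.008],[0,1,8.2,0,0,-0.008],[0,1,8.8,0,0,-0.008],[0,1,8.8,0,0,-0.008],[0,1,8.8,0,0,-0.008]]'
python3 -m crank '[[0,0,0,0,0,0],[0,0,0,0,0,0],[0,0,0,0,0,0],[0,0,0,0,0,0],[0,0,0,0,0,0],[0,0,0,0,0,0]]' 0 40
python3 - <<'E'
from h import *
im,d,i=cam("wrist"); cv2.imwrite("pics/wr3.png",im)
E
```

```text
time: 3.6
eef_pos: [0.5361, 0.2851, 0.0402]
tcp_rot: [0.018, 1.0, 0.0, 0.001]
contact_force: [-0.3, 0.4, -0.0]
opening: 1.005
finger_force: 0.0
time: 4.2
eef_pos: [0.5367, 0.285, 0.0406]
tcp_rot: [0.018, 1.0, 0.0, 0.002]
contact_force: [1.6, -0.1, 6.4]
opening: 0.69
finger_force: 43.6
```

View pics/wr3.png

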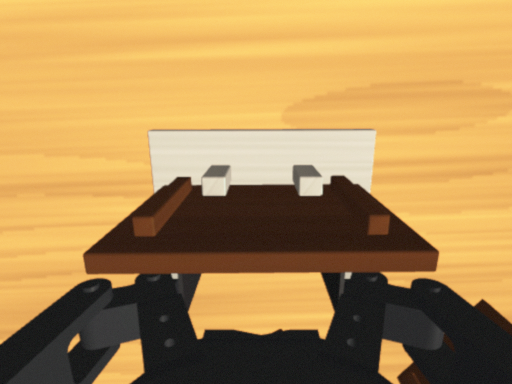

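The lid is gripped by its rib ends, and the battens are visible on the near side. I'll lift it straight up and measure the mat and case in the meantime.

```bash
python3 -m crank '[[0,0,-1,0,0,0],[0,0,-3,0,0,0],[0,0,-6,0,0,0],[0,0,-9,0,0,0],[0,0,-12,0,0,0],[0,0,-15,0,0,0],[0,0,-15,0,0,0],[0,0,-15,0,0,0]]'
python3 - <<'E'
from h import *
z=np.load("top.npz"); im,w=z["im"],z["w"]
hsv=cv2.cvtColor(im,cv2.COLOR_BGR2HSV); 
sub=cv2.GaussianBlur(im,(3,3),0)[:,:,1]; sl=np.s_[155:225,225:305]
m=(sub[sl]<90).astype(np.uint8)
n,l,st,_=cv2.connectedComponentsWithStats(m); k=1+np.argmax(st[1:,4]); q=w[sl][(l==k)]
q=q[np.isfinite(q).all(1)]; (c,s,t)=cv2.minAreaRect((q[:,:2]*1000).astype(np.float32)); print("mat top",c,s,t,q[:,:2].mean(0))
# case from wr1: rim points
w=np.load("wr1.npz")["w"]; P=w.reshape(-1,3)
def box(lo,hi,x0,x1,y0,y1,nm):
    q=P[(P[:,2]>lo)&(P[:,2]<hi)&(P[:,0]>x0)&(P[:,0]<x1)&(P[:,1]>y0)&(P[:,1]<y1)]
    (cx,cy),(a,b),t=cv2.minAreaRect((q[:,:2]*1000).astype(np.float32))
    print(nm,len(q),"c",round(cx,1),round(cy,1),"size",round(a,1),round(b,1),round(t,2),"z",np.round(np.median(q[:,2])*1000,1),"min/max",np.round(q.min(0)*1000),np.round(q.max(0)*1000)); return q
box(.055,.062,.44,.57,-.306,-.17,"rim"); box(.004,.012,.42,.58,-.4,-.14,"plate"); box(.09,.2,.4,.6,-.45,-.28,"clamp hi"); box(.062,.09,.4,.6,-.45,-.28,"clamp lo")
E
```

```text
time: 5.05
eef_pos: [0.5346, 0.2847, 0.1887]
tcp_rot: [0.018, 1.0, -0.0, -0.001]
contact_force: [-0.4, -0.1, -0.9]
opening: 0.687
finger_force: 44.5
mat top (498.25384521484375, 17.63227081298828) (176.06137084960938, 166.82916259765625) 89.1246566772461 [0.49839815 0.01843219]
rim 1430 c 505.9 -236.6 size 110.4 80.4 84.31 z 57.9 min/max [ 461. -295.   55.] [ 551. -178.   61.]
plate 3109 c 503.9 -256.3 size 179.8 110.2 84.26 z 8.0 min/max [ 441. -350.    5.] [ 566. -162.   12.]
clamp hi 1147 c 467.4 -352.3 size 73.9 69.8 85.53 z 113.8 min/max [ 430. -391.   90.] [ 504. -317.  120.]
clamp lo 383 c 496.2 -327.6 size 40.5 29.0 84.11 z 80.1 min/max [ 483. -347.   62.] [ 512. -306.   90.]
```

```bash
python3 -m crank '[[0.6,-3,-1,0,0,0.1],[1,-7,-1,0,0,0.25],[1.5,-11,-1,0,0,0.4],[2,-15,-1,0,0,0.55],[2.3,-19,-1,0,0,0.7],[2.65,-22,-1,0,0,0.85],[2.65,-23.6,-1,0,0,1],[2.65,-23.6,-1,0,0,1.15],[2.65,-23.6,-1,0,0,1.3],[2.65,-23.6,-1,0,0,1.44]]'
python3 -m crank '[[0,0,0,0,0,0.095],[0,0,0,0,0,0.095],[0,0,0,0,0,0.095]]'
python3 - <<'E'
from h import *
s=ctrl.get_state(); print(s["qpos"],s["eef_pos"],s["opening"])
b=np.deg2rad(65); Rm=R.from_euler("x",-b).as_matrix()@np.array([[0,1,0],[1,0,0],[0,0,-1.]])
print(Rm, delta([.5,.03,.14],Rm), delta([.5,-.011,.12],Rm))
E
```

```text
time: 6.05
eef_pos: [0.4984, 0.0497, 0.1959]
tcp_rot: [0.675, 0.738, -0.002, -0.003]
contact_force: [-0.1, 0.2, -1.3]
opening: 0.688
finger_force: 44.5
time: 6.35
eef_pos: [0.4991, 0.05, 0.1971]
tcp_rot: [0.706, 0.708, -0.001, -0.002]
contact_force: [-0.9, 0.7, -1.1]
opening: 0.691
finger_force: 44.5
[-1.02735332e-01 -6.69600101e-02  2.02629170e+00  1.17168243e-04
  1.18633519e+00 -1.04861055e-01] [0.49912761 0.05000284 0.19706264] 0.690515332902763
[[ 0.          1.          0.        ]
 [ 0.42261826  0.         -0.90630779]
 [-0.90630779  0.         -0.42261826]] (array([-2.  ,  0.11,  5.7 ]), array([-0.0024, -1.135 ,  0.0041])) (array([-6.1 ,  0.11,  7.7 ]), array([-0.0024, -1.135 ,  0.0041]))
```

```bash
python3 -m crank '[[-1,0.1,0,0,-0.12,0],[-2,0.1,1,0,-0.25,0],[-3,0.1,2,0,-0.38,0],[-4,0.1,3,0,-0.5,0],[-5,0.1,4,0,-0.63,0],[-6,0.1,5,0,-0.76,0],[-6.1,0.1,6,0,-0.88,0],[-6.1,0.1,6.7,0,-1,0],[-6.1,0.1,7.7,0,-1.135,0],[-6.1,0.1,7.7,0,-1.135,0]]'
python3 - <<'E'
from h import *
s=ctrl.get_state(); print(s["qpos"],s["eef_pos"],s["opening"])
b=np.deg2rad(65); Rm=R.from_euler("x",-b).as_matrix()@np.array([[0,1,0],[1,0,0],[0,0,-1.]])
print(delta([.5,-.011,.12],Rm),delta([.5,-.011,.042],Rm))
E
```

```text
time: 7.35
eef_pos: [0.4981, -0.0106, 0.116]
tcp_rot: [0.593, 0.599, -0.384, 0.377]
contact_force: [-0.3, -0.1, -2.0]
opening: 0.691
finger_force: 44.5
[ 0.22091683  0.36670265  2.02442874 -1.11283427  1.39994913  0.81531144] [ 0.49808576 -0.01056964  0.11601334] 0.6908401051313061
(array([-0.38,  0.19, -0.13]), array([-0.0041,  0.0012,  0.0132])) (array([6.69, 0.29, 3.16]), array([-0.0041,  0.0012,  0.0132]))
```

```bash
python3 -m crank '[[1.2,0.1,0.6,0,0,0.013],[2.6,0.2,1.25,0,0,0.013],[4,0.2,1.9,0,0,0.013],[5.4,0.25,2.5,0,0,0.013],[6.2,0.25,2.9,0,0,0.013],[6.7,0.25,3.15,0,0,0.013],[6.7,0.25,3.15,0,0,0.013],[6.7,0.25,3.15,0,0,0.013]]'
python3 - <<'E'
from h import *
s=ctrl.get_state(); print(s["qpos"])
im,d,i=cam("scene"); cv2.imwrite("pics/s1.png",cv2.resize(im[120:300,150:400],(750,540)))
print(ctrl.camera_info("wrist")["origin"])
E
```

```text
time: 8.15
eef_pos: [0.5043, -0.0114, 0.0487]
tcp_rot: [0.6, 0.592, -0.377, 0.383]
contact_force: [0.6, -0.3, -0.6]
opening: 0.689
finger_force: 44.5
[ 0.21707539  0.50850188  1.99830674 -1.13936209  1.34428792  0.94827033]
[0.50477478 0.14768776 0.04651254]
```

View pics/s1.png

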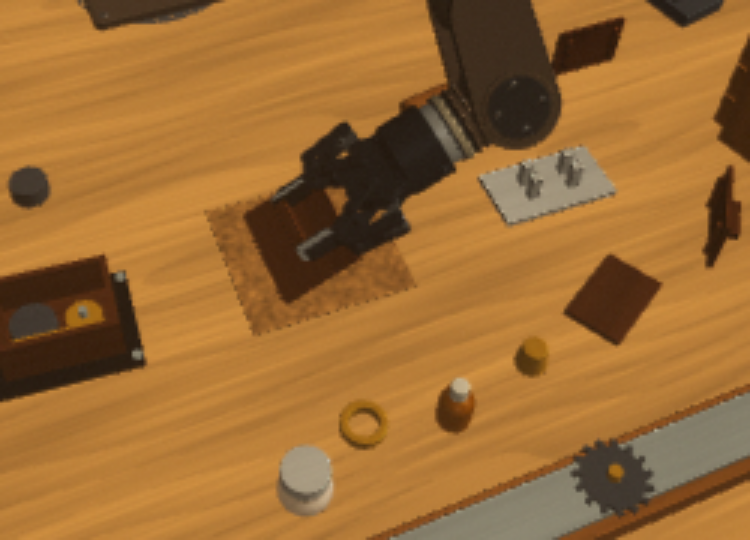

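The picture shows the lid held tilted over the mat at about (300,240), handle side up. I'll lower it until it touches.

```bash
python3 -m crank '[[0.2,0,0.1,0,0,0],[0.4,0,0.2,0,0,0],[0.6,0,0.28,0,0,0],[0.72,0,0.33,0,0,0],[0.72,0,0.33,0,0,0],[0.72,0,0.33,0,0,0]]'
```

```text
time: 8.8
eef_pos: [0.504, -0.0114, 0.0404]
tcp_rot: [0.6, 0.592, -0.378, 0.383]
contact_force: [-0.2, 1.2, 1.4]
opening: 0.688
finger_force: 44.6
```

```bash
python3 -m crank '[[0,0,0,0,0,0],[0,0,0,0,0,0],[0,0,0,0,0,0],[0,0,0,0,0,0],[0,0,0,0,0,0],[0,0,0,0,0,0]]' 1
python3 -m crank '[[-1.2,0,-0.6,0,0,0],[-3,0,-1.4,0,0,0],[-5.5,0,-2.5,0,0,0],[-8,0,-4,0,0,0],[-10,0,-5,0,0.1,0],[-12,0,-6,0,0.23,0],[-13,0,-6.5,0,0.36,0],[-13,0,-7,0,0.49,0],[-13,0,-7.5,0,0.62,0],[-13,0,-8,0,0.75,0]]'
python3 - <<'E'
from h import *
s=ctrl.get_state(); print(s["qpos"],s["eef_pos"],s["contact_force"])
im,d,i=cam("wrist"); w=cloud(d,i); np.savez("wr4.npz",im=im,d=d,w=w); cv2.imwrite("pics/wr4.png",im)
P=w.reshape(-1,3)
def box(lo,hi,x0=.4,x1=.6,y0=-.08,y1=.12):
    q=P[(P[:,2]>lo)&(P[:,2]<hi)&(P[:,0]>x0)&(P[:,0]<x1)&(P[:,1]>y0)&(P[:,1]<y1)]
    if len(q)<5: print("none"); return
    (cx,cy),(a,b),t=cv2.minAreaRect((q[:,:2]*1000).astype(np.float32))
    print(len(q),"c",round(cx,1),round(cy,1),"size",round(a,1),round(b,1),round(t,2),"z",np.round(np.median(q[:,2])*1000,1))
box(.014,.025);box(.034,.05)
E
```

```text
time: 9.4
eef_pos: [0.504, -0.0114, 0.0401]
tcp_rot: [0.6, 0.592, -0.378, 0.383]
contact_force: [0.2, 0.3, 0.3]
opening: 1.001
finger_force: 0.0
time: 10.4
eef_pos: [0.5025, 0.0068, 0.1939]
tcp_rot: [0.697, 0.692, -0.129, 0.138]
contact_force: [0.7, -0.3, -1.4]
opening: 1.003
finger_force: 0.0
[-0.00328948 -0.02835186  2.02989232 -0.41667511  1.15915116  0.1761966 ] [0.50247178 0.00677848 0.19386615] [ 0.65727352 -0.32330381 -1.42267688]
9746 c 503.3 16.3 size 87.0 116.2 89.94 z 19.1
1028 c 503.3 16.5 size 60.1 12.8 0.5 z 40.8
```

View pics/wr4.png

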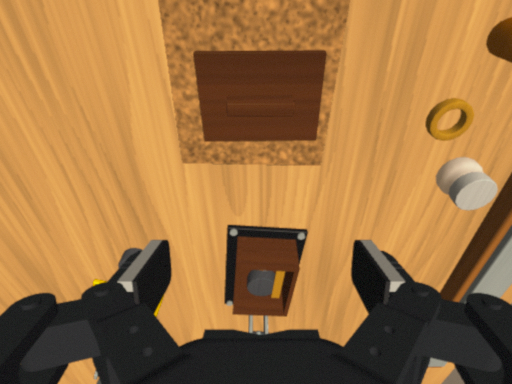

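The lid lies flat on the mat with its handle up (wrist view, lid at (260,95)) and has been released. I'll re-grasp it by the rib with the tool down.

```bash
python3 - <<'E'
from h import *
b=np.deg2rad(.1); Rm=R.from_euler("z",b).as_matrix()@np.diag([1,-1,-1.])
t,r=delta([.5033,.0164,.15],Rm); print(t,r)
# make two-stage: untilt first
s=ctrl.get_state(); R0=rot(s["tcp_rot"]); print(R0)
R1=np.array([[0,1,0],[1,0,0],[0,0,-1.]]); print(delta([.5033,.0164,.19],R1)); print(R.from_matrix(R1.T@Rm).as_rotvec())
E
```

```text
[ 2.72 -0.14  3.88] [0.3096 0.2826 1.5392]
[[ 0.01254537  0.99980363  0.01533969]
 [ 0.92937066 -0.00599861 -0.36909918]
 [-0.36893468  0.01888674 -0.92926341]]
(array([ 1.25, -0.06,  0.16]), array([ 0.0175,  0.378 , -0.0095]))
[0.       0.       1.569051]
```

```bash
python3 -m crank '[[2.7,-0.1,3.9,0.31,0.283,1.54],[2.7,-0.1,3.9,0.31,0.283,1.54],[2.7,-0.1,3.9,0.31,0.283,1.54],[2.7,-0.1,3.9,0.31,0.283,1.54],[2.7,-0.1,3.9,0.31,0.283,1.54],[2.7,-0.1,3.9,0.31,0.283,1.54],[2.7,-0.1,3.9,0.31,0.283,1.54],[2.7,-0.1,3.9,0.31,0.283,1.54],[2.7,-0.1,3.9,0.31,0.283,1.54],[2.7,-0.1,3.9,0.31,0.283,1.54]]'
python3 - <<'E'
from h import *
b=np.deg2rad(.1); Rm=R.from_euler("z",b).as_matrix()@np.diag([1,-1,-1.])
print(ctrl.get_state()["qpos"],delta([.5033,.0164,.15],Rm))
E
```

```text
time: 11.45
eef_pos: [0.5014, 0.0166, 0.1456]
tcp_rot: [0.999, 0.044, -0.012, 0.013]
contact_force: [0.6, 0.8, -0.2]
opening: 1.0
finger_force: 0.0
[-0.15418812  0.00633394  2.05633228 -0.03367833  1.09828224  1.34342761] (array([ 0.17,  0.05, -0.44]), array([0.0256, 0.0247, 0.087 ]))
```

```bash
python3 -m crank '[[0.15,0.05,0,0.0256,0.0247,0.087],[0.15,0.05,1,0.0256,0.0247,0.087],[0.15,0.05,3,0.0256,0.0247,0.087],[0.15,0.05,3,0.0256,0.0247,0.087],[0.15,0.05,3,0.0256,0.0247,0.087]]'
python3 - <<'E'
from h import *
b=np.deg2rad(.1); Rm=R.from_euler("z",b).as_matrix()@np.diag([1,-1,-1.])
print(delta([.5033,.0164,.025],Rm))
E
```

```text
time: 11.95
eef_pos: [0.502, 0.0158, 0.1147]
tcp_rot: [1.0, 0.004, -0.001, -0.0]
contact_force: [0.8, -0.5, -0.4]
opening: 0.999
finger_force: 0.0
(array([ 0.15, -0.06,  8.97]), array([-0.0003,  0.0023,  0.007 ]))
```

```bash
python3 -m crank '[[0.15,-0.06,2,0,0.002,0.007],[0.15,-0.06,4.5,0,0.002,0.007],[0.15,-0.06,7,0,0.002,0.007],[0.15,-0.06,8.5,0,0.002,0.007],[0.15,-0.06,9,0,0.002,0.007],[0.15,-0.06,9,0,0.002,0.007],[0.15,-0.06,9,0,0.002,0.007]]'
python3 -m crank '[[0,0,0,0,0,0],[0,0,0,0,0,0],[0,0,0,0,0,0],[0,0,0,0,0,0],[0,0,0,0,0,0],[0,0,0,0,0,0],[0,0,0,0,0,0],[0,0,0,0,0,0]]' 0 50
```

```text
time: 12.65
eef_pos: [0.5054, 0.0161, 0.0267]
tcp_rot: [1.0, 0.0, 0.002, -0.0]
contact_force: [0.7, -0.8, 0.6]
opening: 0.999
finger_force: 0.0
time: 13.45
eef_pos: [0.5045, 0.0161, 0.0258]
tcp_rot: [1.0, 0.0, 0.001, -0.0]
contact_force: [-0.2, 0.0, 3.3]
opening: 0.124
finger_force: 52.0
```

```bash
python3 -m crank '[[0,0,-1,0,0,0],[0,0,-3,0,0,0],[0,0,-6,0,0,0],[0,0,-9,0,0,0],[0,0,-12,0,0,0],[0,0,-13.5,0,0,0],[0.1,3,-13.5,0,0,-0.14],[0.1,7,-13.5,0,0,-0.28],[0.1,11,-13.5,0,0,-0.42],[0.1,15,-13.5,0,0,-0.56]]'
python3 - <<'E'
from h import *
Rm=R.from_euler("z",np.deg2rad(84.3)).as_matrix()@np.diag([1,-1,-1.])
s=ctrl.get_state();print(s["eef_pos"],delta(np.array([.5059,-.2366,.16])+.0012*Rm[:,0],Rm))
E
```

```text
time: 14.45
eef_pos: [0.5044, -0.135, 0.1605]
tcp_rot: [0.96, 0.279, 0.001, -0.0]
contact_force: [0.5, -0.3, -1.5]
opening: 0.124
finger_force: 51.5
[ 0.5043814  -0.13499729  0.16045112] (array([-5.25,  8.56,  0.04]), array([ 0.0012, -0.0019, -0.9048]))
```

```bash
python3 -m crank '[[-1,2,0,0,0,-0.14],[-2,3.5,0,0,0,-0.28],[-3,5,0,0,0,-0.42],[-4,6.5,0,0,0,-0.56],[-5,8,0,0,0,-0.7],[-5.2,8.5,0,0,0,-0.84],[-5.2,8.5,0,0,0,-0.905],[-5.2,8.5,0,0,0,-0.905],[-5.2,8.5,0,0,0,-0.905]]'
python3 - <<'E'
from h import *
Rm=R.from_euler("z",np.deg2rad(84.3)).as_matrix()@np.diag([1,-1,-1.])
s=ctrl.get_state();print(s["eef_pos"],s["qpos"],delta(np.array([.5059,-.2366,.16])+.0012*Rm[:,0],Rm))
for n in ("wrist","scene","top"):
    im,d,i=cam(n); w=cloud(d,i); np.savez(n+"5.npz",im=im,d=d,w=w)
    P=w.reshape(-1,3); t=s["eef_pos"]
    # lid plate top: lid z16 -> TCP z - .0228 +.016
    zt=t[2]-.0068
    q=P[(abs(P[:,2]-zt)<.005)&(abs(P[:,0]-t[0])<.06)&(abs(P[:,1]-t[1])<.075)]
    if len(q)<20: print(n,len(q)); continue
    c,sz,a=cv2.minAreaRect((q[:,:2]*1000).astype(np.float32)); print(n,len(q),np.round(c,1),np.round(sz,1),round(a,2),np.median(q[:,2]))
cv2.imwrite("pics/wr5.png",np.load("wrist5.npz")["im"])
E
```

```text
time: 15.35
eef_pos: [0.5057, -0.2333, 0.1601]
tcp_rot: [0.744, 0.668, 0.001, 0.0]
contact_force: [0.0, 0.7, -1.1]
opening: 0.124
finger_force: 51.5
[ 0.50572647 -0.23328037  0.1600784 ] [-0.61526333  0.09767571  1.93151686  0.00219331  1.11180934 -0.50908406] (array([-0.21,  0.05,  0.01]), array([ 0.0015, -0.0014, -0.0077]))
wrist 20053 [ 504.9 -232.9] [116.7  86.4] 83.57 0.15320830106337543
scene 1011 [ 507.3 -233. ] [116.2  90.3] 83.83 0.1514437520218862
top 344 [ 508.6 -199.9] [49.1 86.4] 82.41 0.15229708139109233
```

View pics/wr5.png

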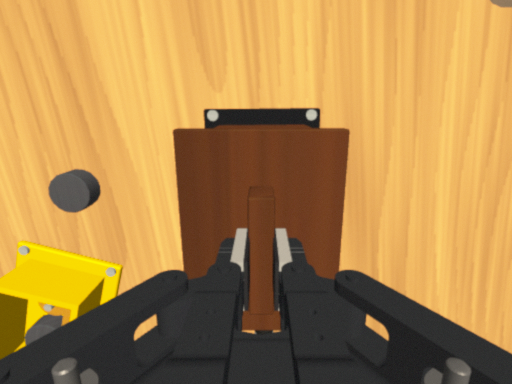

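The wrist view shows the lid held level by its rib over the case, with the base plate's front edge visible at (262,115). I'll cross-check the case pose across the cameras.

```bash
python3 - <<'E'
from h import *
a=np.deg2rad(-5.7); X=np.array([np.cos(a),np.sin(a)]); Y=np.array([-X[1],X[0]]); c=np.array([.5059,-.2366])
for n,zo in (("wr1",0),("scene",-.002),("top",-.001)):
    P=np.load(n+".npz")["w"].reshape(-1,3); L=np.c_[(P[:,:2]-c)@X,(P[:,:2]-c)@Y,P[:,2]-zo]*1000
    q=L[(abs(L[:,0])<48)&(L[:,1]>-64)&(L[:,1]<66)&(abs(L[:,2]-58)<4)]
    r=cv2.minAreaRect(q[:,:2].astype(np.float32)); print(n,len(q),np.round(r[0],1),np.round(r[1],1),round(r[2],2),np.percentile(q[:,0],[1,99]).round(1),np.percentile(q[:,1],[1,99]).round(1))
    q=L[(abs(L[:,0])<62)&(L[:,1]>-64)&(L[:,1]<76)&(abs(L[:,2]-8)<3)&((abs(L[:,0])>44)|(L[:,1]>59))]
    print("  plate x",np.percentile(q[:,0],[.5,99.5]).round(1),"ymax",np.percentile(q[:,1],99.5).round(1))
for n,zo in (("wrist5",0),("scene5",-.002),("top5",-.001)):
    P=np.load(n+".npz")["w"].reshape(-1,3); L=np.c_[(P[:,:2]-c)@X,(P[:,:2]-c)@Y,P[:,2]-zo]*1000
    q=L[(abs(L[:,0])<50)&(abs(L[:,1])<68)&(abs(L[:,2]-153.2)<3)]
    r=cv2.minAreaRect(q[:,:2].astype(np.float32)); print(n,len(q),np.round(r[0],1),np.round(r[1],1),round(r[2],2),"x",np.percentile(q[:,0],[.5,99.5]).round(1),"y",np.percentile(q[:,1],[.5,99.5]).round(1))
E
```

```text
wr1 1468 [ 0. -0.] [ 80.4 110.4] 0.01 [-40.   39.7] [-54.6  55. ]
  plate x [-55.   53.9] ymax 69.9
scene 319 [1.6 0.3] [ 83.7 110.5] 0.68 [-39.1  43.2] [-54.2  55. ]
  plate x [-50.3  57.6] ymax 70.1
top 221 [ 0.1 -0.9] [111.2  79.9] 89.97 [-39.8  39.8] [-55.1  54.2]
  plate x [-58.   54.9] ymax 71.9
wrist5 20024 [-1.4  3.6] [116.7  86.4] 89.27 x [-43.5  41.3] y [-52.1  61.7]
scene5 979 [1.1 3.7] [116.2  90.3] 89.53 x [-43.   44.4] y [-53.3  61.4]
top5 298 [-0.9 36.8] [49.1 86.4] 88.15 x [-41.7  41.8] y [12.1 60.9]
```

```bash
python3 -m crank '[[-0.36,0.09,1,0,0,-0.013],[-0.36,0.09,3,0,0,-0.013],[-0.36,0.09,5,0,0,-0.013],[-0.36,0.09,6.5,0,0,-0.013],[-0.36,0.09,7.2,0,0,-0.013],[-0.36,0.09,7.5,0,0,-0.013],[-0.36,0.09,7.8,0,0,-0.013],[-0.36,0.09,8.1,0,0,-0.013],[-0.36,0.09,8.1,0,0,-0.013]]'
```

```text
time: 16.4
eef_pos: [0.5069, -0.2373, 0.0795]
tcp_rot: [0.739, 0.674, 0.001, 0.001]
contact_force: [-0.3, 1.0, -1.0]
opening: 0.123
finger_force: 51.5
```

```bash
python3 -m crank '[[0,0,0.2,0,0,0],[0,0,0.4,0,0,0],[0,0,0.6,0,0,0],[0,0,0.7,0,0,0],[0,0,0.75,0,0,0],[0,0,0.75,0,0,0]]'
```

```text
time: 17.0
eef_pos: [0.5068, -0.2372, 0.0728]
tcp_rot: [0.739, 0.674, 0.001, 0.0]
contact_force: [-2.9, 1.5, 4.9]
opening: 0.122
finger_force: 52.3
```

```bash
python3 -m crank '[[0,0,0.05,0,0,0],[0,0,0.05,0,0,0],[0,0,0.05,0,0,0]]' 
python3 -m crank '[[0,0,0,0,0,0],[0,0,0,0,0,0],[0,0,0,0,0,0]]' 0.6
python3 -m crank '[[0,0,-1,0,0,0],[0,0,-4,0,0,0],[0,0,-8,0,0,0],[3,0,-12,0,0,0],[6,0,-16,0,0,0],[8,0,-18,0,0,0],[8,0,-18,0,0,0],[8,0,-18,0,0,0]]'
python3 - <<'E'
from h import *
s=ctrl.get_state(); print(s["eef_pos"])
im,d,i=cam("wrist"); w=cloud(d,i); np.savez("wr6.npz",im=im,d=d,w=w); cv2.imwrite("pics/wr6.png",im)
a=np.deg2rad(-5.7); X=np.array([np.cos(a),np.sin(a)]); Y=np.array([-X[1],X[0]]); c=np.array([.5059,-.2366])
P=w.reshape(-1,3); L=np.c_[(P[:,:2]-c)@X,(P[:,:2]-c)@Y,P[:,2]]*1000; L=L[np.isfinite(L).all(1)]
def st(nm,m): 
    q=L[m]; r=cv2.minAreaRect(q[:,:2].astype(np.float32)); print(nm,len(q),np.round(r[0],1),np.round(r[1],1),round(r[2],2),"z",np.percentile(q[:,2],[5,50,95]).round(1))
x,y,z=L.T
st("lidplate",(abs(x)<50)&(abs(y)<64)&(z>50)&(z<75)); st("rib",(abs(x)<50)&(abs(y)<60)&(z>80)&(z<95))
m=(abs(x+15)<60)&(y<-66)&(y>-190)&(z>78)&(z<200); st("clamp",m)
q=L[m]; 
for y0 in range(-170,-60,8):
    k=q[(q[:,1]>=y0)&(q[:,1]<y0+8)]
    if len(k)>3: print(y0,len(k),"x",np.percentile(k[:,0],[2,50,98]).round(),"z",np.percentile(k[:,2],[2,50,98]).round())
E
```

```text
time: 17.3
eef_pos: [0.5068, -0.2372, 0.0727]
tcp_rot: [0.739, 0.674, 0.001, 0.0]
contact_force: [-3.1, 2.2, 7.4]
opening: 0.126
finger_force: 52.6
time: 17.6
eef_pos: [0.5068, -0.2372, 0.071]
tcp_rot: [0.739, 0.674, 0.001, 0.0]
contact_force: [-0.0, -0.7, -0.0]
opening: 0.6
finger_force: 0.0
time: 18.4
eef_pos: [0.5138, -0.1577, 0.2516]
tcp_rot: [0.739, 0.674, 0.001, 0.001]
contact_force: [-0.0, -0.9, 0.2]
opening: 0.602
finger_force: 0.0
[ 0.51376908 -0.15765137  0.25164859]
lidplate 6242 [ 0.1 -0.3] [ 86.1 117. ] 0.25 z [64.6 65.9 67.1]
rib 553 [ 0.2 -0.1] [12.  60.8] 0.53 z [86.2 87.8 89. ]
clamp 494 [  0.2 -82.3] [22.3 26.5] 89.92 z [ 80.2  93.1 118.2]
-98 23 x [-13.   2.  13.] z [ 81. 115. 118.]
-90 379 x [-12.   0.  12.] z [ 80.  97. 119.]
-82 67 x [-13.   0.  13.] z [ 78.  82. 110.]
-74 25 x [-13.  -9.  13.] z [79. 81. 83.]
```

View pics/wr6.png

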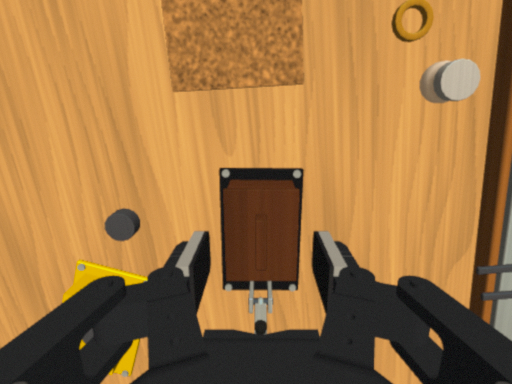

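The lid is fully home: plate top at 66 mm, rib at 88 mm, centred to under 1 mm, at (262,235) in the image. Now I'll locate the clamp bar.

```bash
python3 - <<'E'
from h import *
a=np.deg2rad(-5.7); X=np.array([np.cos(a),np.sin(a)]); Y=np.array([-X[1],X[0]]); c=np.array([.5059,-.2366])
for n,zo in (("wr1",0),("scene",-.002),("top",-.001)):
    P=np.load(n+".npz")["w"].reshape(-1,3); L=np.c_[(P[:,:2]-c)@X,(P[:,:2]-c)@Y,P[:,2]-zo]*1000; L=L[np.isfinite(L).all(1)]
    q=L[(L[:,0]>-75)&(L[:,0]<-12)&(L[:,1]>-180)&(L[:,1]<-110)&(L[:,2]>85)&(L[:,2]<180)]
    print(n,len(q),"x",np.percentile(q[:,0],[1,50,99]).round(1),"y",np.percentile(q[:,1],[1,50,99]).round(1),"z",np.percentile(q[:,2],[1,50,95,99]).round(1))
yw=np.deg2rad(-5.7); Rm=R.from_euler("z",yw).as_matrix()@np.diag([1,-1,-1.])
xy=c+X*-.034+Y*-.152; print(delta([*xy,.2],Rm), ctrl.get_state()["opening"])
E
```

```text
wr1 430 x [-60.  -36.1 -12.7] y [-155.3 -147.8 -144.7] z [109.1 116.1 118.1 118.6]
scene 67 x [-56.  -35.4 -13.3] y [-154.5 -149.  -144.6] z [110.3 116.4 119.  119.6]
top 69 x [-60.  -34.  -12.7] y [-158.  -150.5 -144.8] z [109.3 115.4 120.6 121.5]
(array([-23.09,  -3.5 ,   4.99]), array([-6.0000e-04, -1.3000e-03,  1.5776e+00])) 0.6003462052939207
```

```bash
python3 -m crank '[[-2,-0.4,0,0,0,0.14],[-5,-1,0,0,0,0.28],[-8,-1.5,0,0,0,0.42],[-12,-2,0,0,0,0.57],[-16,-3,0,0,0,0.72],[-19,-3.5,1,0,0,0.87],[-22,-3.9,2,0,0,1.02],[-23,-3.9,3,0,0,1.17],[-23,-3.9,4,0,0,1.32],[-23,-3.9,5,0,0,1.46]]'
python3 -m crank '[[0,0,0,0,0,0.12],[0,0,0,0,0,0.12],[0,0,0,0,0,0.12]]'
python3 - <<'E'
from h import *
a=np.deg2rad(-5.7); X=np.array([np.cos(a),np.sin(a)]); Y=np.array([-X[1],X[0]]); c=np.array([.5059,-.2366])
Rm=R.from_euler("z",a).as_matrix()@np.diag([1,-1,-1.])
print(delta([*(c+X*-.038+Y*-.1505),.096],Rm),ctrl.get_state()["qpos"])
E
```

```text
time: 19.45
eef_pos: [0.4518, -0.3838, 0.1975]
tcp_rot: [1.0, 0.005, -0.001, -0.002]
contact_force: [-0.1, -0.2, -0.5]
opening: 0.597
finger_force: 0.0
time: 19.75
eef_pos: [0.4529, -0.3832, 0.1994]
tcp_rot: [0.999, -0.05, 0.0, -0.001]
contact_force: [0.1, -0.2, -0.1]
opening: 0.599
finger_force: 0.0
(array([ 0.02, -0.04, 10.34]), array([-0.0029, -0.0001, -0.001 ])) [-0.87413657  0.13707423  1.81181591  0.00226911  1.1946256   0.79634518]
```

```bash
python3 -m crank '[[0,0,2,0,0,0],[0,0,5,0,0,0],[0,0,8,0,0,0],[0,0,10,0,0,0],[0,0,10.3,0,0,0],[0,0,10.3,0,0,0]]'
python3 -m crank '[[0,0,0,0,0,0],[0,0,0,0,0,0],[0,0,0,0,0,0],[0,0,0,0,0,0],[0,0,0,0,0,0]]' 0 20
```

```text
time: 20.35
eef_pos: [0.4537, -0.3829, 0.0975]
tcp_rot: [0.999, -0.051, 0.001, -0.001]
contact_force: [0.0, -0.4, -0.1]
opening: 0.599
finger_force: 0.0
time: 20.85
eef_pos: [0.4546, -0.3841, 0.0994]
tcp_rot: [0.999, -0.051, 0.002, 0.001]
contact_force: [0.3, -2.5, 2.1]
opening: 0.132
finger_force: 21.4
```

```bash
python3 -m crank '[[0,-0.36,-0.55,0,0,0],[0,-0.77,-1.09,0,0,0],[0,-1.76,-2.08,0,0,0],[0,-2.9,-2.88,0,0,0],[0,-4.16,-3.47,0,0,0],[0,-5.51,-3.83,0,0,0],[0,-6.9,-3.95,0,0,0],[0,-8.29,-3.83,0,0,0],[0,-9.64,-3.47,0,0,0],[0,-9.64,-3.47,0,0,0]]'
python3 - <<'E'
from h import *
a=np.deg2rad(-5.7); X=np.array([np.cos(a),np.sin(a)]); Y=np.array([-X[1],X[0]]); c=np.array([.5059,-.2366])
p=ctrl.get_state()["eef_pos"]; print("local",(p[:2]-c)@X*1000,(p[:2]-c)@Y*1000,p[2]*1000)
E
```

```text
time: 21.85
eef_pos: [0.4647, -0.2848, 0.1331]
tcp_rot: [0.999, -0.051, 0.002, -0.002]
contact_force: [2.4, 2.8, 5.1]
opening: 0.128
finger_force: 21.9
local -36.23004577381692 -52.05908627186062 133.1345790753578
```

```bash
python3 -m crank '[[0,-0.4,0.17,0,0,0],[0,-0.77,0.36,0,0,0],[0,-1.13,0.57,0,0,0],[0,-1.48,0.79,0,0,0],[0,-1.75,0.98,0,0,0],[0,-1.94,1.12,0,0,0],[0,-2.05,1.2,0,0,0],[0,-2.14,1.28,0,0,0],[0,-2.14,1.28,0,0,0]]'
cat > st.py <<'E'
from h import *
a=np.deg2rad(-5.7); X=np.array([np.cos(a),np.sin(a)]); Y=np.array([-X[1],X[0]]); c=np.array([.5059,-.2366])
p=ctrl.get_state()["eef_pos"]; y=(p[:2]-c)@Y*1000; print("local",(p[:2]-c)@X*1000,y,p[2]*1000,"phi",np.degrees(np.arccos((y+82)/80)), "barz-tcp",72+80*np.sqrt(1-((y+82)/80)**2)-p[2]*1000)
E
python3 st.py
```

```text
time: 22.75
eef_pos: [0.4666, -0.2655, 0.1202]
tcp_rot: [0.999, -0.051, 0.002, -0.001]
contact_force: [4.1, 0.9, 4.3]
opening: 0.132
finger_force: 22.6
local -36.24026560887563 -32.67123901881812 120.24244419842195 phi 51.93103637154956 barz-tcp 14.739087539552074
```

```bash
python3 -m crank '[[0,-0.08,0.065,0,0,0],[0,-0.16,0.13,0,0,0],[0,-0.24,0.2,0,0,0],[0,-0.24,0.2,0,0,0],[0,-0.24,0.2,0,0,0]]'; python3 st.py
python3 -m crank '[[0,-0.08,0.065,0,0,0],[0,-0.16,0.13,0,0,0],[0,-0.24,0.2,0,0,0],[0,-0.24,0.2,0,0,0],[0,-0.24,0.2,0,0,0]]'; python3 st.py
```

```text
time: 23.25
eef_pos: [0.4668, -0.2637, 0.1186]
tcp_rot: [0.999, -0.051, 0.002, -0.0]
contact_force: [3.1, 0.2, 6.6]
opening: 0.132
finger_force: 22.8
local -36.26039020487973 -30.846235335332263 118.56413084695849 phi 50.251262668043886 barz-tcp 14.944343045927113
time: 23.75
eef_pos: [0.4669, -0.2635, 0.1184]
tcp_rot: [0.999, -0.051, 0.002, 0.002]
contact_force: [-1.3, -3.9, 12.4]
opening: 0.131
finger_force: 23.3
local -36.17042278260521 -30.689577280283533 118.44640923044963 phi 50.10517903229519 barz-tcp 14.931441174431797
```

```bash
python3 -m crank '[[0,0,0,0,0,0],[0,0,0,0,0,0],[0,0,0,0,0,0],[0,0,0,0,0,0]]' 0.6
python3 -m crank '[[0,0,-1,0,0,0],[0,0,-3,0,0,0],[0,0,-7,0,0,0],[0,0,-11,0,0,0],[-4,0,-14,0,0,0],[-8,0,-16,0,0,0],[-8,0,-16,0,0,0],[-8,0,-16,0,0,0]]'
python3 - <<'E'
from h import *
im,d,i=cam("wrist"); w=cloud(d,i); cv2.imwrite("pics/wr7.png",im)
im2,d2,i2=cam("scene"); cv2.imwrite("pics/f.png",np.hstack([cv2.resize(im2[140:290,90:290],(400,300)),cv2.resize(im,(400,300))]))
a=np.deg2rad(-5.7); X=np.array([np.cos(a),np.sin(a)]); Y=np.array([-X[1],X[0]]); c=np.array([.5059,-.2366])
for n,w,zo in (("wrist",w,0),("scene",cloud(d2,i2),-.002)):
    P=w.reshape(-1,3); L=np.c_[(P[:,:2]-c)@X,(P[:,:2]-c)@Y,P[:,2]-zo]*1000; L=L[np.isfinite(L).all(1)]; x,y,z=L.T
    for nm,m in (("bar",(x>-65)&(x<-15)&(y>-60)&(y<0)&(z>115)&(z<160)),("lid",(abs(x)<50)&(abs(y)<64)&(z>50)&(z<75)),("foot",(abs(x)<15)&(y>-62)&(y<-32)&(z>69)&(z<110))):
        q=L[m]
        if len(q)>5: print(n,nm,len(q),"y",np.percentile(q[:,1],[1,50,99]).round(1),"z",np.percentile(q[:,2],[1,50,99]).round(1))
print(ctrl.get_state()["eef_pos"],ctrl.get_state()["contact_force"])
E
```

```text
time: 24.15
eef_pos: [0.4654, -0.2601, 0.1146]
tcp_rot: [0.999, -0.051, -0.0, -0.002]
contact_force: [-0.9, -0.7, -1.0]
opening: 0.603
finger_force: 0.0
time: 24.95
eef_pos: [0.3864, -0.2531, 0.2771]
tcp_rot: [0.999, -0.051, 0.002, 0.0]
contact_force: [0.1, 0.3, 0.5]
opening: 0.599
finger_force: 0.0
wrist bar 692 y [-35.1 -29.7 -24.3] z [134.6 138.3 140.3]
wrist lid 7261 y [-55.9   8.8  57.4] z [64.2 66.  68.2]
wrist foot 261 y [-61.7 -52.8 -37.4] z [ 71.8  81.3 109.6]
scene bar 60 y [-35.8 -29.4 -24.3] z [132.8 138.3 140.3]
scene lid 1034 y [-56.5   2.9  57. ] z [51.2 66.  73.5]
scene foot 81 y [-60.9 -50.3 -35.1] z [ 69.1  80.6 109.2]
[ 0.38665803 -0.25272384  0.27514073] [-0.20210107 -0.2037657  -0.30047368]
```

View pics/f.png

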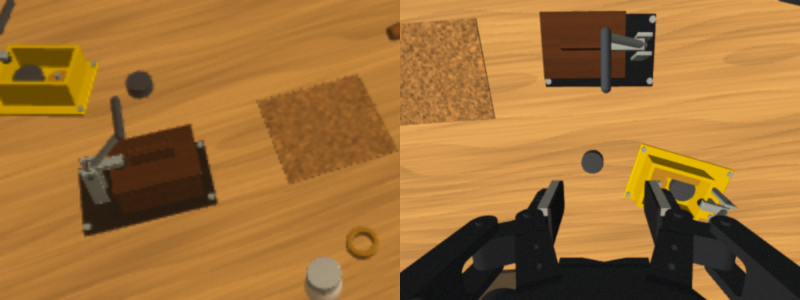

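The picture shows the lid seated on the case at (155,165) with the clamp closed over it. The bar sits at y -30 mm and z about 134 mm in the case frame, which matches the closed position, and the gripper is clear. I'll hand it in.

```bash
python3 -c "
from plant import ctrl
print(ctrl.sign_off())"
```

```text
the job is handed in; nothing more can be done
None
```

The job is handed in at about 25 s of the 72 s allowed: the lid was laid flat on the mat and let go of, then re-taken by the handle and set fully home on the case, and the clamp closed with its pad on the lid; I touched nothing else on the bench.

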